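Lock the pinning jig down on the drilled block

TASK

Two identical spring-loaded pinning jigs stand on the bench; one has the drilled aluminium block in its nest, the other is empty. On the jig with the block, push the press head down against its spring, slide its keeper fully home under the catch so that the head stays trapped down, and let go. Leave the empty jig alone.

Things in the scene. Friction and masses are not known exactly. Their poses are not given: they have to be found in the camera images.
- work_grip (a point): Grasp point in the upright grey grip (18 wide in x, 28 long in y, 34 mm tall) of the keeper on the jig holding the silver drilled block (22x34x18 mm). 92 mm above the bench at rest; grip top 12 mm above it, keeper bar top 22 mm below. Grasp from above across the 18 mm. Axes are the jig's: z up, +y the way the keeper slides, toward the catch.
- work_press (a joint): How far that jig's press head, with keeper and grip, is pushed straight down, in m: 0 up (rest), 0.019 bottom stop. A spring lifts it with 3.5 N at the top, about 8 N at the bottom. The keeper passes under the catch only below 0.014 (press to about 0.018), and the catch then holds the head at about 0.014.
- work_keeper (a joint): How far that jig's keeper has slid along the grip's +y, in m: 0 back, 0.032 fully home under the catch; starts between 0 and 0.005. About 1 N of friction; stays where left. The catch is a hooked upright on the jig's base: its nose begins 66 mm from the grip point in +y (keeper at 0), is 44 mm wide in x, underside 56 mm and top 78 mm above the bench.
- spare_grip (a point): The same point on the identical jig with the empty nest, which must be left alone.

How it is judged:
On the way:
1. the press head of the jig with the block is pushed down before its keeper goes under the catch (value of joint work_press above 0.012 m and value of joint work_keeper below 0.014 m), for 0.05 s.
At the end, for the whole second after the job is handed in: The press head of the jig with the block stays down by more than 11 mm, at rest, with its keeper slid more than 20 mm of its 32 mm, under the catch, and the robot has let go (value of joint work_press above 0.011 m and value of joint work_keeper above 0.02 m and velocity of joint work_press below 0.01 m/s); the robot touches nothing.
It fails at once if the keeper or press head of the empty jig is moved by more than 8 mm (distance of spare_grip from where it was at the start of the episode above 0.008 m).
It also fails if it takes over 32 s, if anything falls off the work surface, if the arm or the gripper's body presses on something with over 40 N, if the wrist force passes 120 N, or if a joint passes its speed limit or range.

ROBOT

A 7-joint arm with a two-finger parallel gripper is mounted at the origin on a cart in front of the work surface, level with it; the furniture and walls round the work are solid. World frame = base frame: x ahead of the robot, y to its left, z up, the work surface at z = 0. Lengths are in m, angles in rad, forces in N, time in s.
With the tool pointing down it reaches from about 0.425 to 0.975 m from the base axis. Payload 16.7 kg.
Tool frame: the origin (TCP) lies at the very end of the fingers, on their centre line; the grasp point (between the pads) lies 19 mm behind it; z points along the fingers, y is the direction in which the jaws open and shut (so a half turn about z gives the same grasp; the last joint's range is limited). The gripper opens to 85 mm and grips with 20 to 120 N. Pads are 22 mm wide; open, the fingers measure 114 mm over their backs; the gripper's body (76 mm by 85 mm) begins 54 mm behind the grasp point. The pads swing forward as they close: fully open they stand 13 mm farther back than shut.
Start: joints at [1.012, 0.426, 0.074, 1.606, -0.034, 1.111, -0.067], TCP at [0.269, -0.619, 0.231] pointing down, gripper open.
Joint ranges: [-2.85, 2.85], [-0.5, 2.14], [-1.23, 1.37], [0.21, 2.46], [-1.02, 4.16], [0.16, 2.05], [-2.73, 2.73]. Speed limits (rad/s): [1.89, 1.89, 2.39, 2.39, 3.01, 3.01, 3.01].

INTERFACE

Orientations are given as a unit quaternion [w, x, y, z].
In Python, from bench import arm gives the robot as it stands.
- The arm moves only by the tool arm_command, never from a script. Its argument "commands" is a list of rows, each a list of 7 numbers: the turn, a rotation vector about the tool's x, y, z in units of 5 degrees (1.0 is 5 degrees), then the shift along the tool's x, y, z in mm, then the closure, from 0 (fully open) to 1 (shut). A call has 1 to 20 rows; each row shifts and turns the commanded pose from where the row before left it, along the tool's axes as they then stand; what a row does not reach is not made up. A row lasts 1/10 s, in which the tool goes at most 50 mm and 8.59 degrees, less where a joint would pass 70% of its speed; a pose out of reach is approached as far as the arm can. A call is refused whole if a number of a shift passes 50 or a number of a turn 1, either way. A call with a gripper value outside its range is refused whole. The fingers move at their own pace and stop on an object; the grip force is fixed at half the most. Time passes only in rows, so rows that do not move let the fingers close. It gives the time, the measured TCP pose, the force and the opening at its end, in the units of the state.
- arm.get_state(): the state, without advancing time (a new reading comes with each control period).
- arm.snapshot(name): name is "scene" or "top"; returns a dict with "image" (400x640x3 uint8, red, green, blue), "fx", "fy", "cx", "cy" (pixels), "R" (3x3) and "t" (3): a world point X has camera coordinates R X + t. Camera axes: x right, y down, z forward; pixel columns grow to the right and rows downward; lengths in m; the calibration is good to about 2 mm. A picture is of the moment at which its call begins. There is no depth.
- arm.close_job(): hands the job in, once; it reports no verdict.
Trained networks look in the newest picture that a camera, given by its name, has taken for a name from the list of things; names that differ only in an ending like _2 or _b are one class to them, and where a whole thing is asked for, a point or a joint stands for the part that bears it (a point fixed in the world has none). Each returns a list of dicts, best first, with "confidence" (0 to 1); they miss things now and then, are a little off and sometimes report something else, mostly with a low value. They report only what shows in the picture. A call takes as long as a camera call.
- arm.boxes_of(camera, query): "bbox" ([left, top, right, bottom] as shares, 0 to 1, of the picture: columns of its width, rows of its height, round what is visible of it).
- arm.regions_of(camera, query): "mask" (400x640 bool, what is visible of it) and "bbox" ([left, top, right, bottom] as shares, 0 to 1, of the picture: columns of its width, rows of its height, round what is visible of it).
The state is a dict: "t": time; "q": joint angles; "qvel": joint speeds; "tau": joint torques, N m; "tool_pos": TCP position; "orientation": TCP orientation; "contact_force": force on the tool from outside, world axes, zero at the start; "moment": the same for the moment, N m; "grip_width": opening from 0.0 (shut) to 1.0 (fully open).
Only numpy, scipy, OpenCV 4.12 (cv2) and the standard library are available. Lean on these libraries where they do the work, as an engineer would, in place of code of your own. Each camera call takes 0.05 s, during which the arm holds its last target. There are 200 camera calls.

## Working session

There is one attempt and no reset: what is moved stays moved. The work goes in short steps, Python scripts to look and compute and a tool call to move; the robot and the scene stay as the last step left them, time stands still between calls to the robot, and variables do not carry over. Pictures are saved under pics/ and viewed, about 8 in all and at most 12, crops included, and the job is handed in when it is done.

Besides the shell and the picture viewer there is one more tool, called by a JSON object that holds its "fn" and its "kwargs", one argument or row to a line. arm_command: Moves the arm, as the interface text tells. Its arguments: {"type":"object","properties":{"commands":{"type":"array","items":{"type":"array","items":{"type":"number"}}}},"required":["commands"]}

```bash
mkdir -p pics; python3 - <<'E'
from bench import arm
import cv2,numpy as np
s=arm.get_state();print({k:np.round(s[k],3) for k in('t','tool_pos','orientation','grip_width')})
for n in("scene","top"):
    p=arm.snapshot(n);cv2.imwrite(f"pics/{n}0.png",p["image"][:,:,::-1])
    np.savez(f"{n}0.npz",**{k:p[k] for k in p})
    print(n,p["fx"],p["cx"],p["cy"],np.round(p["R"],3).tolist(),np.round(p["t"],3))
    for q in("work_grip","spare_grip"):
        for r in arm.regions_of(n,q)[:3]:
            ys,xs=np.nonzero(r["mask"]);print(n,q,round(r["confidence"],2),np.round(np.array(r["bbox"])*[640,400,640,400]),xs.mean().round(1),ys.mean().round(1),len(xs))
E
```

```text
{'t': np.float64(0.0), 'tool_pos': array([ 0.269, -0.619,  0.231]), 'orientation': array([-0.001,  0.979,  0.203, -0.   ]), 'grip_width': np.float64(1.0)}
scene 418.90377766108804 316.3015197292393 198.98241472489852 [[-0.887, -0.462, 0.004], [-0.353, 0.672, -0.651], [0.298, -0.579, -0.759]] [0.45  0.22  1.143]
scene work_grip 0.59 [260. 268. 276. 300.] 269.3 281.3 307
scene spare_grip 0.68 [368. 135. 374. 158.] 370.9 147.3 99
top 367.83776181347514 319.2210213856892 196.3744869758725 [[0.029, -1.0, -0.001], [-0.978, -0.028, -0.206], [0.206, 0.007, -0.978]] [-0.007  0.505  0.941]
top work_grip 0.78 [195. 194. 217. 210.] 207.0 200.5 264
top spare_grip 0.79 [410. 210. 443. 232.] 425.4 221.0 313
```

View pics/scene0.png

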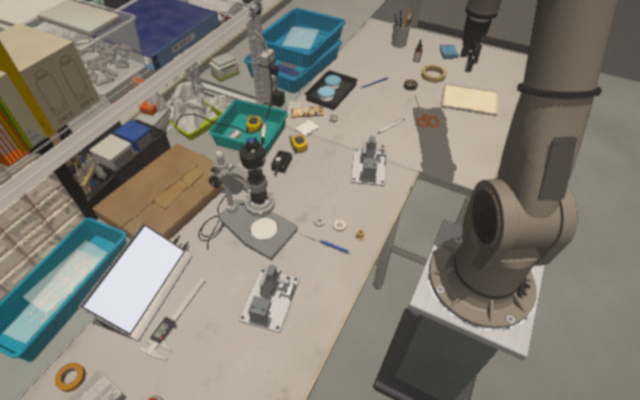

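View pics/top0.png

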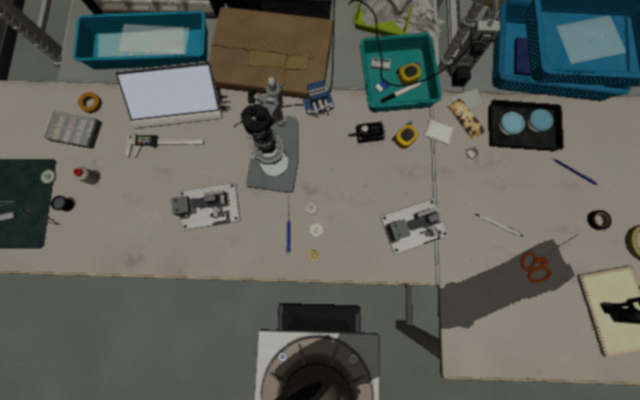

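The scene view shows two jigs, near (268,295) and (370,160). In the top view they are at (207,206) and (415,226). I need crops to see which one holds the block.

```bash
python3 - <<'E'
import cv2,numpy as np
a=cv2.imread("pics/scene0.png");b=cv2.imread("pics/top0.png")
f=lambda i,x,y:cv2.resize(i[y-34:y+34,x-46:x+46],(400,296),interpolation=cv2.INTER_CUBIC)
cv2.imwrite("pics/crop0.png",np.vstack([np.hstack([f(a,268,296),f(a,370,160)]),np.hstack([f(b,207,206),f(b,415,226)])]))
E
```

```text
(no output)
```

View pics/crop0.png

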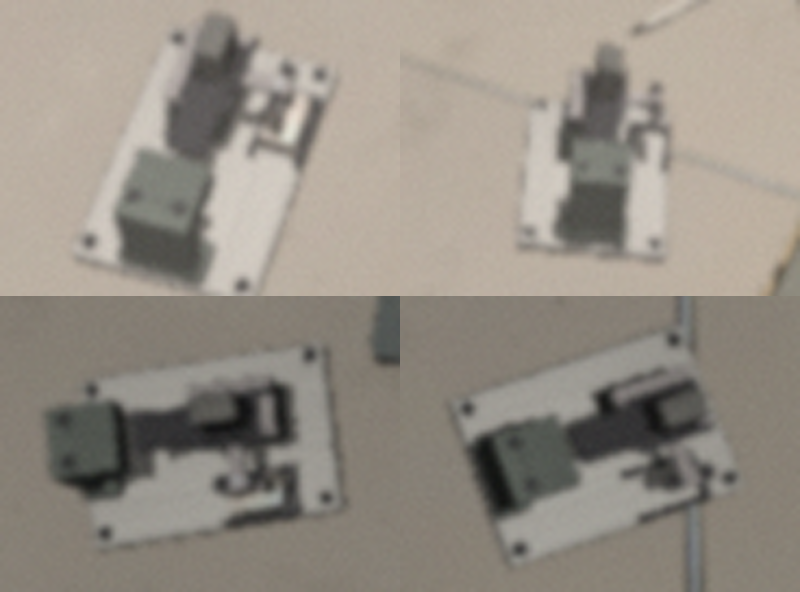

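The large grey-green body in each jig is the catch hook. The short grey stub is the grip, at about (210,198) on the left jig and (433,217) on the right one in the top view. The block isn't clear yet, so I'll average frames and triangulate.

```bash
cat > h.py <<'E'
import numpy as np,cv2
from bench import arm
def cam(n):
    p=np.load(f"{n}0.npz");return p["fx"],p["fy"],p["cx"],p["cy"],p["R"],p["t"]
def P(n):
    fx,fy,cx,cy,R,t=cam(n);return np.array([[fx,0,cx],[0,fy,cy],[0,0,1]])@np.c_[R,t]
def tri(a,b):
    X=cv2.triangulatePoints(P("scene"),P("top"),np.float64(a),np.float64(b))[:,0];X=X[:3]/X[3];return X,proj("scene",X)-a
def proj(n,X):
    u=P(n)@np.r_[X,1];return u[:2]/u[2]
def onz(n,uv,z):
    fx,fy,cx,cy,R,t=cam(n);d=R.T@[(uv[0]-cx)/fx,(uv[1]-cy)/fy,1];c=-R.T@t;return c+d*(z-c[2])/d[2]
E
python3 - <<'E'
from h import *
M={}
for n in("scene","top"):
    I=np.mean([arm.snapshot(n)["image"].astype(float) for _ in range(6)],0)
    M[n]=np.clip(I*(1.25 if n=="scene" else 1.5),0,255).astype(np.uint8)[:,:,::-1]
    for q in("work_grip","spare_grip","work_press","work_keeper"):
        for r in arm.regions_of(n,q)[:3]:
            ys,xs=np.nonzero(r["mask"]);print(n,q,round(r["confidence"],2),np.round(np.array(r["bbox"])*[640,400,640,400]),xs.mean().round(1),ys.mean().round(1),len(xs))
f=lambda i,x,y:cv2.resize(i[y-30:y+30,x-40:x+40],(400,300),interpolation=cv2.INTER_LANCZOS4)
a,b=M["scene"],M["top"]
cv2.imwrite("pics/crop1.png",np.vstack([np.hstack([f(a,268,296),f(a,370,162)]),np.hstack([f(b,207,206),f(b,415,226)])]))
for A,B in(((270,272),(210,198)),((371,144),(433,217))):
    X,e=tri(A,B);print(X.round(3),e.round(1), onz("top",B,.104).round(3),onz("scene",A,.104).round(3))
E
```

```text
scene work_grip 0.76 [261. 268. 277. 297.] 269.5 280.5 286
scene spare_grip 0.5 [367. 133. 376. 159.] 371.0 147.1 140
scene work_keeper 0.83 [261. 265. 275. 298.] 269.5 280.4 291
top work_grip 0.65 [193. 193. 219. 206.] 207.0 200.5 259
top work_grip 0.3 [410. 213. 440. 233.] 423.7 221.3 278
top spare_grip 0.75 [411. 215. 442. 234.] 424.4 221.1 294
top work_press 0.69 [193. 190. 224. 215.] 210.4 201.3 420
top work_press 0.32 [192. 195. 218. 212.] 206.4 200.6 294
top work_keeper 0.58 [192. 194. 219. 209.] 206.2 200.7 291
[0.486 0.291 0.092] [0.5 0.2] [0.482 0.286 0.104] [0.483 0.296 0.104]
[ 0.455 -0.292  0.071] [-0. -0.] [ 0.449 -0.281  0.104] [ 0.444 -0.256  0.104]
```

View pics/crop1.png

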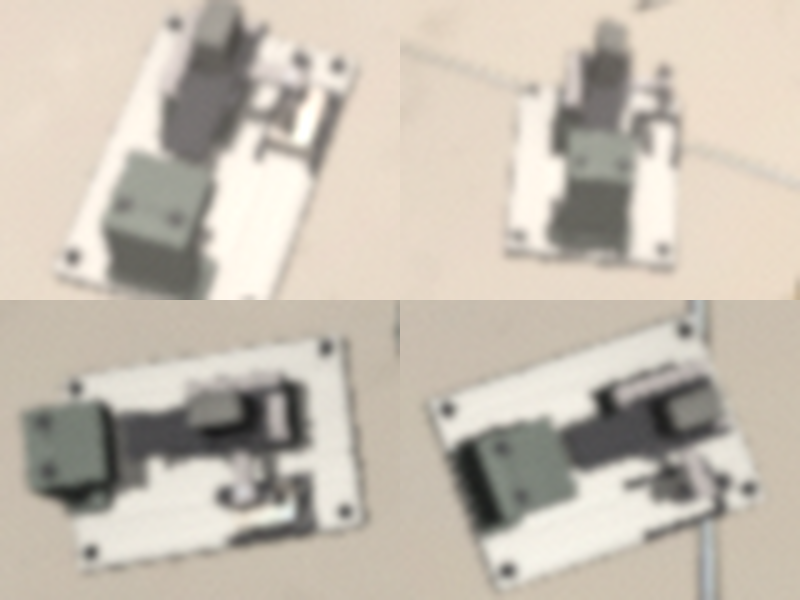

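The left jig has the bright block in its nest (bottom-left crop, around (265,510)) and the right nest is bare. This agrees with the networks, so the left jig is the work jig. Next I'll work out its yaw, grip position and the move.

```bash
cat >> h.py <<'E'
from scipy.spatial.transform import Rotation as Ro
def Rt(s): return Ro.from_quat(np.roll(s["orientation"],-1)).as_matrix()
E
python3 - <<'E'
from h import *
px=lambda u,v:(167+u/5,176+(v-300)/5)
h=[onz("top",px(*q),.008) for q in((75,388),(327,348),(90,552),(345,511))]
for a,b in((1,0),(3,2),(0,2),(1,3)):
    d=h[b]-h[a];print(a,b,np.hypot(*d[:2]).round(4),np.degrees(np.arctan2(d[1],d[0])).round(1))
print(np.round(h,3).tolist())
g=onz("top",px(216,408),.104);print("grip top",g,proj("scene",g), "right jig",onz("top",(433,217),.104))
r=[np.array(x) for x in h]
# same in scene: base holes
ps=lambda u,v:(228+u/5,266+v/5)
k=[onz("scene",ps(*q),.008) for q in((72,258),(173,24),(338,66))];print(np.round(k,3).tolist())
for n in((270,165),(268,95),(248,188),(297,188)):print(n,onz("top",n,0).round(3))
print(tri((253,147),(258,118)))
s=arm.get_state();R=Rt(s);print(s["t"],R.round(3).tolist(),s["q"].round(3))
E
```

```text
1 0 0.1434 101.0
3 2 0.1424 101.0
0 2 0.0945 -168.9
1 3 0.0947 -169.5
[[0.511, 0.397, 0.008], [0.539, 0.256, 0.008], [0.418, 0.378, 0.008], [0.446, 0.238, 0.008]]
grip top [0.48297296 0.28604095 0.104     ] [272.07001533 268.82506632] right jig [ 0.4494101  -0.28144384  0.104     ]
[[0.512, 0.396, 0.008], [0.54, 0.257, 0.008], [0.447, 0.238, 0.008]]
(270, 165) [0.605 0.154 0.   ]
(268, 95) [0.825 0.172 0.   ]
(248, 188) [0.535 0.213 0.   ]
(297, 188) [0.539 0.073 0.   ]
(array([0.60565899, 0.13422242, 0.33510514]), array([0.86092559, 0.43349029]))
1.3 [[0.917, 0.398, -0.0], [0.398, -0.917, 0.0], [0.0, -0.0, -1.0]] [ 1.011  0.426  0.074  1.606 -0.034  1.111 -0.067]
```

Both views agree to about 1 mm. The work grip top is at (0.483, 0.286, 0.104) and the slide direction is at 101°. The microscope reaches up to z≈0.335, so I'll travel inside it and above it.

{"fn": "arm_command", "kwargs": {
  "commands": [
    [0,0,0,0,-50,-35,0],
    [0,0,0,0,-50,-35,0],
    [0,0,0,0,-50,-35,0],
    [0,0,0,0,-50,-35,0],
    [0,0,-1,41,-2,0,0],
    [0,0,-1,41,-2,0,0],
    [0,0,-1,41,-2,0,0],
    [0,0,-1,41,-2,0,0],
    [0,0,-1,41,-2,0,0],
    [0,0,-1,41,-2,0,0],
    [0,0,-1,41,-2,0,0],
    [0,0,-1,41,-2,0,0],
    [0,0,-1,41,-2,0,0],
    [0,0,-1,41,-2,0,0],
    [0,0,-1,41,-2,0,0],
    [0,0,-1,41,-2,0,0],
    [0,0,-1,41,-2,0,0],
    [0,0,-1,41,-2,0,0],
    [0,0,-1,41,-2,0,0],
    [0,0,-0.5,20,0,0,0]
  ]
}}

```text
t: 3.3
tool_pos: [0.4755, 0.0569, 0.3463]
orientation: [0.0, 0.634, 0.774, 0.0]
contact_force: [0.1, -0.6, 0.6]
grip_width: 1.002
```

```bash
cat >> h.py <<'E'
def left(T,yaw=101):
    s=arm.get_state();R=Rt(s);d=(np.array(T)-s["tool_pos"])*1000
    a=np.radians(yaw);W=np.c_[[np.cos(a),np.sin(a),0],[np.sin(a),-np.cos(a),0],[0,0,-1]]
    print("t",s["t"],"pos",s["tool_pos"].round(4),"shift",(R.T@d).round(1),"turn/5deg",(Ro.from_matrix(R.T@W).as_rotvec(degrees=True)/5).round(2),"F",s["contact_force"].round(1),"q",s["q"].round(2),"grip",s["grip_width"])
E
python3 -c "
from h import *
left([.483,.286,.16])"
```

```text
t 3.3 pos [0.4755 0.0569 0.3463] shift [223.1  52.4 186.5] turn/5deg [ 0.01 -0.    0.07] F [ 0.1 -0.6  0.6] q [ 0.31  0.04 -0.58  1.85  0.02  1.26 -0.07] grip 1.0018502501650917
```

{"fn": "arm_command", "kwargs": {
  "commands": [
    [0,0,0.07,40,0,0,0.3],
    [0,0,0,40,0,0,0.5],
    [0,0,0,40,0,0,0.5],
    [0,0,0,40,10,20,0.5],
    [0,0,0,40,20,40,0.5],
    [0,0,0,23,22,40,0.5],
    [0,0,0,0,0,40,0.5],
    [0,0,0,0,0,30,0.5],
    [0,0,0,0,0,16,0.5],
    [0,0,0,0,0,0,0.5]
  ]
}}

```text
t: 4.3
tool_pos: [0.4828, 0.2735, 0.1661]
orientation: [-0.001, 0.639, 0.769, -0.001]
contact_force: [-0.0, 0.2, -0.2]
grip_width: 0.5
```

```bash
python3 -c "
from h import *
left([.483,.286,.076])
M={}
for n in('scene','top'):
    M[n]=np.mean([arm.snapshot(n)['image'].astype(float) for _ in range(3)],0)
    M[n]=np.clip(M[n]*1.3,0,255).astype(np.uint8)[:,:,::-1]
f=lambda i,x,y:cv2.resize(i[y-40:y+40,x-40:x+40],(400,400),interpolation=cv2.INTER_CUBIC)
cv2.imwrite('pics/a1.png',np.hstack([f(M['scene'],268,280),f(M['top'],207,196)]))
p=arm.get_state()['tool_pos'];print(proj('scene',p),proj('top',p))
"
```

```text
t 4.3 pos [0.4828 0.2735 0.1661] shift [12.3  2.7 90.1] turn/5deg [-0.03  0.01 -0.08] F [-0.   0.2 -0.2] q [-0.05  0.39 -0.71  1.91  0.3   0.96 -0.72] grip 0.500148017233549
[272.10383037 250.60906099] [207.14293071 191.71441856]
```

View pics/a1.png

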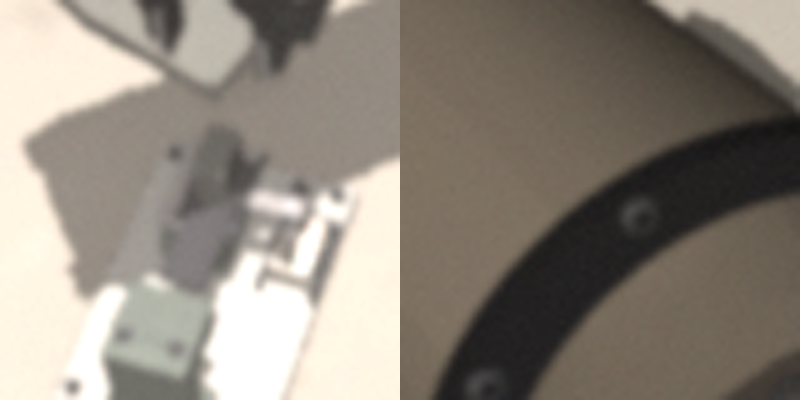

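The scene crop shows the open fingers above the grip, whose top is at about (217,135) in the crop; the arm hides the top view. I'm descending in steps.

{"fn": "arm_command", "kwargs": {
  "commands": [
    [0,0,-0.08,12,3,0,0.5],
    [0,0,0,0,0,20,0.5],
    [0,0,0,0,0,20,0.5],
    [0,0,0,0,0,15,0.5],
    [0,0,0,0,0,15,0.5],
    [0,0,0,0,0,10,0.5],
    [0,0,0,0,0,0,0.5],
    [0,0,0,0,0,0,0.5]
  ]
}}

```text
t: 5.4
tool_pos: [0.4842, 0.2869, 0.0878]
orientation: [-0.0, 0.636, 0.772, 0.0]
contact_force: [0.6, -1.0, 0.7]
grip_width: 0.497
```

```bash
python3 -c "
from h import *
left([.483,.286,.076])
M={}
for n in('scene',):
    M[n]=np.mean([arm.snapshot(n)['image'].astype(float) for _ in range(3)],0)
    M[n]=np.clip(M[n]*1.3,0,255).astype(np.uint8)[:,:,::-1]
f=lambda i,x,y:cv2.resize(i[y-40:y+40,x-40:x+40],(500,500),interpolation=cv2.INTER_CUBIC)
cv2.imwrite('pics/a2.png',f(M['scene'],268,275))
p=arm.get_state()['tool_pos'];print(proj('scene',p))
"
```

```text
t 5.4 pos [0.4842 0.2869 0.0878] shift [-0.7 -1.4 11.8] turn/5deg [ 0.   -0.    0.01] F [ 0.6 -1.   0.7] q [-0.12  0.5  -0.66  1.95  0.41  0.83 -0.81] grip 0.49710837391305224
[271.82968166 272.11198274]
```

View pics/a2.png

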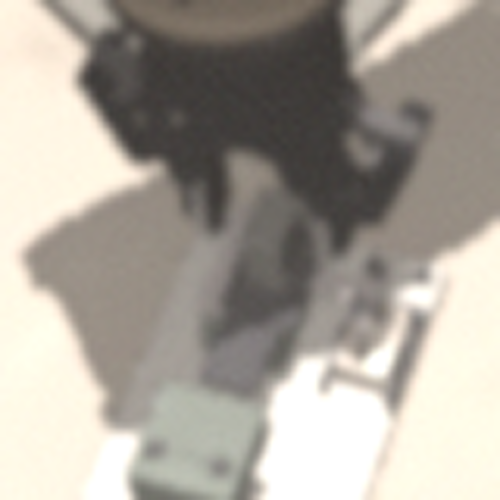

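The fingers straddle the grip, with tips at (215,225) and (335,245) in the crop. I'll lower a little more and close.

{"fn": "arm_command", "kwargs": {
  "commands": [
    [0,0,0,-0.5,-1,9,0.5],
    [0,0,0,0,0,0,0.6],
    [0,0,0,0,0,0,0.8],
    [0,0,0,0,0,0,1],
    [0,0,0,0,0,0,1],
    [0,0,0,0,0,0,1],
    [0,0,0,0,0,0,1]
  ]
}}

```text
t: 6.25
tool_pos: [0.484, 0.2861, 0.0788]
orientation: [0.0, 0.636, 0.772, 0.001]
contact_force: [5.2, 1.6, -4.3]
grip_width: 0.2
```

```bash
python3 -c "
from h import *
left([.483,.286,.076])"
```

```text
t 6.25 pos [0.484  0.2861 0.0788] shift [ 0.1 -1.   2.8] turn/5deg [ 0.01 -0.01  0.  ] F [ 5.2  1.6 -4.3] q [-0.13  0.51 -0.65  1.96  0.42  0.81 -0.82] grip 0.19967802665946918
```

It's gripped: 0.2 × 85 ≈ 17 mm. Pressing down now.

{"fn": "arm_command", "kwargs": {
  "commands": [
    [0,0,0,0,0,4,1],
    [0,0,0,0,0,4,1],
    [0,0,0,0,0,4,1],
    [0,0,0,0,0,3,1],
    [0,0,0,0,0,2,1],
    [0,0,0,0,0,0,1],
    [0,0,0,0,0,0,1]
  ]
}}

```text
t: 6.95
tool_pos: [0.4839, 0.2862, 0.0617]
orientation: [0.0, 0.636, 0.772, 0.001]
contact_force: [6.0, 0.4, 5.3]
grip_width: 0.199
```

```bash
python3 -c "
from h import *
left([.484,.286,.061])"
```

```text
t 6.95 pos [0.4839 0.2862 0.0617] shift [-0.2  0.   0.7] turn/5deg [ 0.01 -0.    0.  ] F [6.  0.4 5.3] q [-0.14  0.53 -0.64  1.97  0.44  0.78 -0.84] grip 0.19897857442052003
```

Down 17 mm, and Fz rose by about 9.6 N, which matches the spring. I'll go 1 mm further, then slide.

{"fn": "arm_command", "kwargs": {
  "commands": [
    [0,0,0,0,0,1,1],
    [0,0,0,0,0,0,1],
    [0,0,0,4,0,0,1],
    [0,0,0,4,0,0,1],
    [0,0,0,4,0,0,1],
    [0,0,0,4,0,0,1],
    [0,0,0,0,0,0,1],
    [0,0,0,0,0,0,1]
  ]
}}

```text
t: 7.75
tool_pos: [0.4808, 0.3025, 0.0609]
orientation: [0.0, 0.636, 0.772, 0.001]
contact_force: [4.4, 1.9, 5.2]
grip_width: 0.195
```

```bash
python3 -c "
from h import *
left([.4785,.3145,.061])"
```

```text
t 7.75 pos [0.4808 0.3025 0.0609] shift [12.2  0.  -0.1] turn/5deg [ 0.02 -0.01  0.01] F [4.4 1.9 5.2] q [-0.17  0.54 -0.64  1.95  0.45  0.79 -0.87] grip 0.1953719584244484
```

Slid 16.6 mm with little force. I'll continue in small steps to the end stop.

{"fn": "arm_command", "kwargs": {
  "commands": [
    [0,0,0,4,0,0,1],
    [0,0,0,3,0,0,1],
    [0,0,0,3,0,0,1],
    [0,0,0,2,0,0,1],
    [0,0,0,0,0,0,1],
    [0,0,0,0,0,0,1]
  ]
}}

```text
t: 8.35
tool_pos: [0.4785, 0.3142, 0.0609]
orientation: [0.0, 0.636, 0.772, 0.001]
contact_force: [5.3, 1.5, 6.4]
grip_width: 0.195
```

```bash
python3 -c "
from h import *
left([.4779,.3175,.061])"
```

```text
t 8.35 pos [0.4785 0.3142 0.0609] shift [ 3.4  0.  -0.1] turn/5deg [ 0.02 -0.01  0.01] F [5.3 1.5 6.4] q [-0.19  0.55 -0.64  1.94  0.45  0.79 -0.89] grip 0.19505200136398085
```

{"fn": "arm_command", "kwargs": {
  "commands": [
    [0,0,0,2,0,0,1],
    [0,0,0,1,0,0,1],
    [0,0,0,1,0,0,1],
    [0,0,0,0,0,0,1],
    [0,0,0,0,0,0,1]
  ]
}}

```text
t: 8.85
tool_pos: [0.4779, 0.3171, 0.0607]
orientation: [0.0, 0.636, 0.772, 0.0]
contact_force: [6.0, -1.3, 6.6]
grip_width: 0.196
```

```bash
python3 -c "
from h import *
left([.4779,.3175,.061])"
```

```text
t 8.85 pos [0.4779 0.3171 0.0607] shift [ 0.4  0.  -0.3] turn/5deg [ 0.01  0.   -0.  ] F [ 6.  -1.3  6.6] q [-0.2   0.55 -0.63  1.94  0.45  0.8  -0.9 ] grip 0.19588139250391218
```

The keeper is at its stop: 31.5 mm slid and the side force has reversed. I'll ease the head up onto the catch, open, and rise clear.

{"fn": "arm_command", "kwargs": {
  "commands": [
    [0,0,0,0,0,-2,1],
    [0,0,0,0,0,-1.5,1],
    [0,0,0,0,0,0,1],
    [0,0,0,0,0,0,0.8],
    [0,0,0,0,0,0,0.5],
    [0,0,0,0,0,0,0.5],
    [0,0,0,0,0,0,0.5],
    [0,0,0,0,0,-10,0.5],
    [0,0,0,0,0,-20,0.5],
    [0,0,0,0,0,-40,0.5],
    [0,0,0,0,0,-50,0.5],
    [0,0,0,0,0,-50,0.5],
    [0,0,0,0,0,-50,0.5],
    [0,0,0,0,0,0,0.5]
  ]
}}

```text
t: 10.25
tool_pos: [0.4784, 0.3196, 0.2915]
orientation: [0.002, 0.636, 0.772, 0.004]
contact_force: [-0.3, 0.2, -0.8]
grip_width: 0.497
```

{"fn": "arm_command", "kwargs": {
  "commands": [
    [0,0,0,-40,-20,0,0.5],
    [0,0,0,-40,-20,0,0.5],
    [0,0,0,-40,0,0,0.5],
    [0,0,0,-40,0,0,0.5],
    [0,0,0,-40,0,0,0.5],
    [0,0,0,-40,0,0,0.5],
    [0,0,0,-40,0,0,0.5],
    [0,0,0,-40,0,0,0.5],
    [0,0,0,0,0,0,0.5],
    [0,0,0,0,0,0,0.5]
  ]
}}

```text
t: 11.25
tool_pos: [0.4989, -0.0048, 0.2844]
orientation: [-0.0, 0.636, 0.771, 0.0]
contact_force: [-0.3, 0.4, -0.1]
grip_width: 0.5
```

```bash
python3 -c "
from h import *
left([.4779,.3175,.061])
M={}
for n in('scene','top'):
    M[n]=np.mean([arm.snapshot(n)['image'].astype(float) for _ in range(4)],0)
    M[n]=np.clip(M[n]*1.3,0,255).astype(np.uint8)[:,:,::-1]
    for r in arm.regions_of(n,'work_grip')[:2]: print(n,round(r['confidence'],2),np.round(np.array(r['bbox'])*[640,400,640,400]))
f=lambda i,x,y:cv2.resize(i[y-40:y+40,x-40:x+40],(400,400),interpolation=cv2.INTER_CUBIC)
cv2.imwrite('pics/z.png',np.hstack([f(M['scene'],268,285),f(M['top'],207,206)]))
for z in(.104,.09):
  X=[.4768,.3175,z];print(proj('scene',X),proj('top',X))
"
```

```text
t 11.25 pos [ 0.4989 -0.0048  0.2844] shift [320.4  40.5 223.5] turn/5deg [ 0.   -0.   -0.01] F [-0.3  0.4 -0.1] q [ 0.41  0.13 -0.57  1.9   0.08  1.14  0.  ] grip 0.5003649799077611
scene 0.45 [265. 280. 274. 295.]
top 0.57 [191. 196. 209. 211.]
[267.48631551 279.74778082] [197.69083189 199.61478712]
[267.96673852 282.61422135] [199.44093235 200.68342178]
```

View pics/z.png

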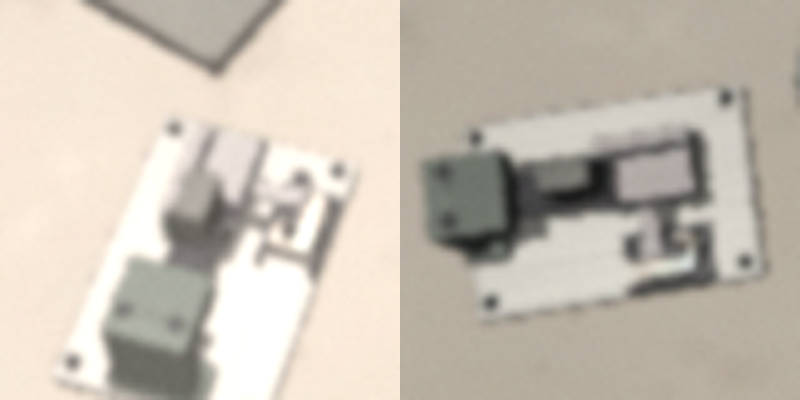

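The grip top now sits at scene (268,283) and top (200,201). That matches the projection for a head held down 14 mm and fully home, (268,282.6) and (199.4,200.7). Handing in.

```bash
python3 -c "
from bench import arm
arm.close_job()"
```

```text
the job is handed in; nothing more can be done
```

The keeper on the jig with the block is home under the catch, holding the press head down. The gripper has let go and is clear, and the job is handed in. It reports no verdict.

- **Which jig:** I took the jig on the robot's left as the one with the block. The networks said so, and the crops show a bright block in its nest and none in the other.
- **Press and slide:** I gripped the keeper, pressed about 18 mm down, and slid it about 31.5 mm until the side force reversed, as it would at the end stop. I eased the head up onto the catch before opening the fingers, then backed off. It took about 11.7 s of the 32 s.
- **Last checks:** The grip top appears at pixel (268,283) in the scene view and (200,201) in the top view. A head held down 14 mm and fully home should appear at (268,282.6) and (199.4,200.7). The force on the tool is near zero.
- **Empty jig:** The arm stayed well clear of it. I did not measure it again at the end.
- **Disagreements:** Triangulating the grip top by eye first gave 92 mm instead of 104 mm, because I had picked a point below the top in the scene view. I used the stated 104 mm height with the top view instead; the base-plate holes then agreed between views to about 1 mm. One low-confidence network hit (0.3) put the work grip on the empty jig, and I disregarded it.

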